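Tilt the spatula out of the utensil box

TASK

Get the spatula out of the wooden utensil box: twist the spring knob on the box's side clockwise to its stop and let go of it, so that it springs back and the slatted shutter slides open. Then take the spatula, which is longer than the opening, and work it out by tilting it. Finish while holding the spatula still in the gripper, over the box, all of it at least a hand's breadth above the box's roof, and leave the saucers and the mug beside the box where they stand.

Things in the scene. Friction and masses are not known exactly. Their poses are not given: they have to be found in the camera images.
- box: Wooden utensil box, fixed to the bench, 425 x 200 mm, roof top 80 mm above the bench. Origin under its centre, on the bench; x along its length, pointing away from the long roofed part (the hood, on the robot's side), y to its left, z up. Walls 10 mm; inside 405 x 180 mm. Floor top at z 8, two cross battens on it (10 mm wide, top at z 20) at x -92.5 and 130 mm.
- opening (a point): Centre of the box's opening at roof top height, box frame x 57.5, y 0, z 80 mm; axes as the box. Opening 200 mm long in x (box x -42.5 to 157.5), 180 mm wide. Roof 8 mm thick, underside at z 72 mm: hood over box x -212 to -42.5, short far lip over x 157.5 to 212.
- knob_grip (a point): Centre of the knob's pale wooden grip bar, 122 mm above the bench, on the knob's vertical axis at box x 70, y 137 mm. Bar 48 mm long (point x), 12 mm wide (y), 32 mm tall (from 104 to 136 mm). Under it a steel disc of radius 18 mm, top at 104 mm, and a flat hook arm, top at 100 mm, towards the box's -x; then a 44 x 70 mm block 90 mm high. Turns with the knob.
- knob (a joint): Knob angle, rad: 0 at rest, grows clockwise seen from above, stop at 0.9. A spring (0.06 N m at rest to 0.14 N m at the stop) turns it back to 0 when released. The shutter comes free at about 0.6.
- shutter (a joint): Travel in m of the slatted shutter (200 x 190 mm, z 81 to 91 mm) over the opening: 0 closed, 0.20 fully open. A spring of 2 to 3 N slides it towards the box's -x, over the hood (then box x -242 to -42), in about a second once the knob's hook frees its side tab; it stays open.
- spatula_grip (a point): On the handle's centre line, half-way up, near the centre of mass. Grey silicone spatula, 300 mm, 0.13 kg, level on the battens, underside 20 mm above the bench, handle end under the hood, blade end under the far lip. x axis towards the blade, z up. Handle 20 wide, 18 thick, from 170 mm behind to 35 ahead of this point; blade 60 wide, 10 thick, same underside, 25 to 130 ahead.
- spatula_end (a point): Centre of the spatula's handle end, 170 mm behind point spatula_grip.
- spatula_tip (a point): Centre of the spatula's blade end, 130 mm ahead of point spatula_grip, 4 mm lower.
- saucers: Two stacked cream saucers, 144 mm across, 26 mm high, origin under their centre, on the right of the box (box -y side). Leave alone.
- mug: White mug, 80 mm across, 88 mm high, origin under its centre, on the left of the box. Leave alone.

How it is judged:
By the outcome, as a careful person would: the job done as asked, in the order asked, and still so for the second after the job is handed in, while the arm keeps its last pose, push and grip.
It also fails if it takes over 54 s, if anything falls off the work surface, if the arm or the gripper's body presses on something with over 40 N, if the wrist force passes 120 N, or if a joint passes its speed limit or range.

ROBOT

A 6-joint arm with a two-finger parallel gripper is mounted at the origin on the work surface. World frame = base frame: x ahead of the robot, y to its left, z up, the work surface at z = 0. Lengths are in mm, angles in rad, forces in N, time in s.
With the tool pointing down it reaches from about 300 to 825 mm from the base axis. Payload 5.4 kg.
Tool frame: the origin (TCP) lies between the finger pads; the fingertips stand 22 mm ahead of it and the grasp point (between the pads) lies 3 mm ahead of it (nose_length is the y of the fingertips in the tool frame, in mm); y points along the fingers, x is the direction in which the jaws open and shut, and the axes are right-handed (so a half turn about y gives the same grasp; the last joint's range is limited). The gripper opens to 92 mm and grips with 3 to 60 N. Pads are 20 mm wide; open, the fingers measure 128 mm over their backs; the gripper's body (75 mm by 189 mm) begins 69 mm behind the grasp point.
Start: joints at [0.975, 0.158, 1.597, -0, 1.386, -0.21], TCP at [216.381, 532.715, 236.601] pointing down, gripper open.
Joint ranges: [-2.91, 2.91], [-0.94, 2.29], [0.18, 2.7], [-1.29, 4.43], [0.17, 2.64], [-3, 3]. Speed limits (rad/s): [2.57, 2.57, 3.14, 3.14, 3.14, 3.14].

INTERFACE

Orientations are given as a unit quaternion [w, x, y, z].
In Python, from rig import state, camera, camera_model, job_done, recognise, outline_of, landmark_of, nose_length gives the robot as it stands. The module is installed in compiled form; this text tells all that it offers.
- The arm moves only by the tool arm_command, never from a script. Its arguments are lists of equal length, an entry for each row: "delta_pos": the shift along the tool's x, y, z in mm, a list of three; "twist": the turn, a rotation vector about the tool's x, y, z in rad, a list of three; "fingers": the closure, from -1 (fully open) to 1 (shut). In form: {"delta_pos": [[x, y, z], ...], "twist": [[rx, ry, rz], ...], "fingers": [fingers, ...]}. A call has 1 to 12 rows; each row is the pose to reach, as a shift and turn from the pose commanded when the call began, along the tool's axes at that moment; what a row does not reach only later rows make up. A row lasts 1/8 s, in which the tool goes at most 62.5 mm and 10.7 degrees, less where a joint would pass 70% of its speed; a pose out of reach is approached as far as the arm can. A call with a gripper value outside its range is refused whole. The fingers move at their own pace and stop on an object; "newtons" is the grip in N (left out, the last holds). Time passes only in rows, so rows that repeat a pose let the fingers close. It gives the time, the measured TCP pose, the force and the opening at its end, in the units of the state.
- state(): the state, without advancing time (a new reading comes with each control period).
- camera(name): name is "side" or "top"; returns the picture (384x512x3 uint8, blue, green, red); there is no depth.
- camera_model(name): a dict with "fx", "fy", "cx", "cy" (pixels), "k1" (the pictures are not rectified: a ray, as slopes to the right and down, at radius r is drawn at 1 + k1 r^2 times it, then the intrinsics apply), "R" (3x3) and "t" (3): a world point X has camera coordinates R X + t. Camera axes: x right, y down, z forward; pixel columns grow to the right and rows downward; lengths in mm; the calibration is good to about 2 mm. A picture is of the moment at which its call begins. camera_model takes no time and is no camera call.
- job_done(): hands the job in, once; it reports no verdict.
Trained networks look in the newest picture that a camera, given by its name, has taken for a name from the list of things; names that differ only in an ending like _2 or _b are one class to them, and where a whole thing is asked for, a point or a joint stands for the part that bears it (a point fixed in the world has none). Each returns a list of dicts, best first, with "p" (0 to 1); they miss things now and then, are a little off and sometimes report something else, mostly with a low value. They report only what shows in the picture. A call takes as long as a camera call.
- recognise(target, camera): "pixel" ([column, row] in pixels, amid what is visible of it).
- outline_of(target, camera): "mask" (384x512 bool, what is visible of it) and "pixel" ([column, row] in pixels, amid what is visible of it).
- landmark_of(target, camera): "pixel" ([column, row] in pixels: a listed point, or the origin of a listed thing).
The state is a dict: "t": time; "joint_positions": joint angles; "joint_velocities": joint speeds; "tau": joint torques, N m; "tool_pos": TCP position; "tcp_rot": TCP orientation; "contact_force": force on the tool from outside, world axes, zero at the start; "ft_torque": the same for the moment, N m; "width": finger opening in mm.
Only numpy, scipy, OpenCV 4.12 (cv2) and the standard library are available. Lean on these libraries where they do the work, as an engineer would, in place of code of your own. Each camera call takes 0.05 s, during which the arm holds its last target.

## Working session

There is one attempt and no reset: what is moved stays moved. The work goes in short steps, Python scripts to look and compute and a tool call to move; the robot and the scene stay as the last step left them, time stands still between calls to the robot, and variables do not carry over. Pictures are saved under pics/ and viewed, and the job is handed in when it is done.

Besides the shell and the picture viewer there is one more tool, called after ">>>" as a command line: name --argument value ..., lists and objects as JSON in quotes. arm_command: Moves the arm, as the interface text tells. Its arguments: {"type":"object","properties":{"delta_pos":{"type":"array","items":{"type":"array","items":{"type":"number"}}},"twist":{"type":"array","items":{"type":"array","items":{"type":"number"}}},"fingers":{"type":"array","items":{"type":"number"}},"newtons":{"type":"number"}},"required":["delta_pos","twist","fingers"]}

```bash
mkdir -p pics; ls; cat > h.py <<'E'
import numpy as np, cv2
from rig import *
from scipy.spatial.transform import Rotation as Rn
def snap(n,f):
    im=camera(n); cv2.imwrite('pics/'+f,im); return im
def ray(n,px):
    m=camera_model(n); R=np.array(m['R']);t=np.array(m['t'])
    d=np.array([(px[0]-m['cx'])/m['fx'],(px[1]-m['cy'])/m['fy']])
    u=d.copy()
    for _ in range(30): u=d/(1+m['k1']*(u@u))
    v=R.T@np.array([u[0],u[1],1]); return -R.T@t, v/np.linalg.norm(v)
def proj(n,X):
    m=camera_model(n); c=np.array(m['R'])@np.array(X,float)+np.array(m['t']); u=c[:2]/c[2]
    u=u*(1+m['k1']*(u@u)); return np.array([m['fx']*u[0]+m['cx'],m['fy']*u[1]+m['cy']])
def atz(n,px,z):
    c,v=ray(n,px); return c+v*(z-c[2])/v[2]
def tri(p1,p2,n1='top',n2='side'):
    c1,v1=ray(n1,p1);c2,v2=ray(n2,p2)
    A=np.stack([v1,-v2],1); s=np.linalg.lstsq(A,c2-c1,rcond=None)[0]
    a=c1+s[0]*v1;b=c2+s[1]*v2
    return (a+b)/2,np.linalg.norm(a-b)
def toolR():
    q=state()['tcp_rot']; return Rn.from_quat([q[1],q[2],q[3],q[0]])
E
python3 - <<'E'
from h import *
np.set_printoptions(precision=2,suppress=True)
for n in('side','top'):
    snap(n,n+'0.png'); m=camera_model(n); print(n,{k:np.round(v,3).tolist() for k,v in m.items()})
    print('cam pos',ray(n,(256,192)))
    for g in ['knob_grip','box','opening','spatula_grip','saucers','mug']:
        print(g,[(np.round(d['pixel'],1).tolist(),round(d['p'],2)) for d in landmark_of(g,n)][:3])
s=state();print(s); print(toolR().as_matrix(),nose_length)
E
```

```text
pics
side {'fx': 375.283, 'fy': 375.283, 'cx': 250.022, 'cy': 193.315, 'k1': -0.008, 'R': [[0.803, -0.596, -0.02], [-0.381, -0.487, -0.786], [0.459, 0.639, -0.617]], 't': [-409.035, 310.779, 657.003]}
cam pos (array([ 145.21, -512.3 ,  641.88]), array([ 0.47,  0.63, -0.61]))
knob_grip [([247.6, 180.6], 0.63)]
box [([268.1, 260.8], 0.82)]
opening [([286.0, 223.1], 0.91)]
spatula_grip [([283.8, 239.0], 0.64)]
saucers [([368.2, 300.6], 0.58)]
mug [([165.4, 233.8], 0.84)]
top {'fx': 418.149, 'fy': 418.149, 'cx': 258.189, 'cy': 189.783, 'k1': -0.061, 'R': [[-0.004, -1.0, 0.023], [-0.99, 0.001, -0.143], [0.143, -0.023, -0.99]], 't': [19.926, 562.229, 1039.876]}
cam pos (array([ 408.32,   43.49, 1108.71]), array([ 0.14, -0.02, -0.99]))
knob_grip [([229.9, 190.9], 0.64)]
box [([291.6, 210.1], 0.64)]
opening [([288.5, 187.7], 0.89)]
spatula_grip [([289.9, 190.0], 0.7)]
saucers [([362.5, 180.2], 0.77), ([288.1, 187.5], 0.53)]
mug [([207.4, 264.8], 0.8)]
{'t': 0.7, 'joint_positions': array([ 0.97,  0.16,  1.6 , -0.  ,  1.39, -0.21]), 'joint_velocities': array([-0.,  0., -0., -0., -0.,  0.]), 'tau': array([  0.  , -38.55, -32.23,   0.07,   0.03,   0.  ]), 'tool_pos': array([216.4 , 532.7 , 236.62]), 'tcp_rot': array([-0.59,  0.59,  0.39, -0.39]), 'contact_force': array([ 0.23,  0.  , -0.32]), 'ft_torque': array([ 0.01,  0.03, -0.02]), 'width': 92.0304451361012}
[[ 0.38  0.   -0.93]
 [ 0.93 -0.    0.38]
 [-0.   -1.   -0.  ]] 22.0
```

View pics/side0.png

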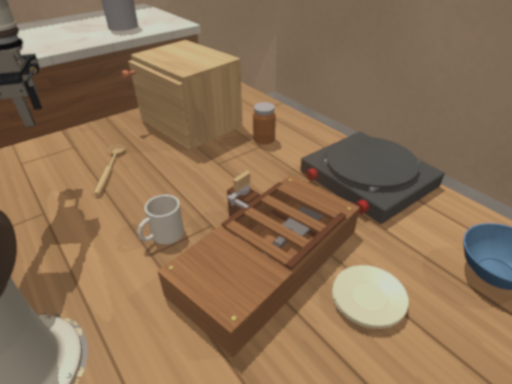

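View pics/top0.png

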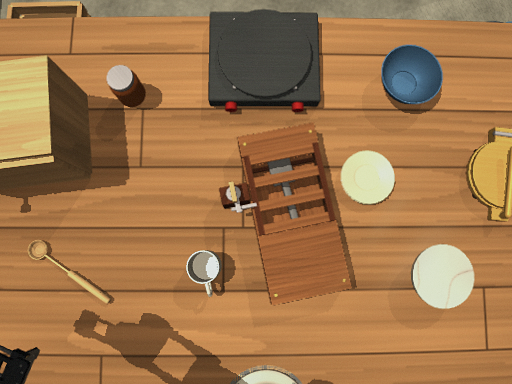

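```bash
python3 - <<'E'
from h import *
np.set_printoptions(precision=1,suppress=True)
for g,a,b in [('knob',(229.9,190.9),(247.6,180.6)),('box',(291.6,210.1),(268.1,260.8)),('opening',(288.5,187.7),(286,223.1)),('saucers',(362.5,180.2),(368.2,300.6)),('mug',(207.4,264.8),(165.4,233.8))]:
    print(g,*tri(a,b))
E
```

```text
knob [556.8  84.1 110.7] 17.16572218678948
box [511.3 -70.1  -2.4] 4.961867047048147
opening [564.8 -58.   73. ] 4.867603257490238
saucers [ 599.8 -271.4   -5.9] 11.950183828154806
mug [367.  152.8  -3.3] 6.5431096607733075
```

```bash
python3 - <<'E'
from h import *
a=cv2.imread('pics/top0.png')[110:320,195:375]; cv2.imwrite('pics/topz.png',cv2.resize(a,None,fx=2.85,fy=2.85,interpolation=cv2.INTER_CUBIC))
a=cv2.imread('pics/side0.png')[150:360,130:390]; cv2.imwrite('pics/sidez.png',cv2.resize(a,None,fx=2.85,fy=2.85,interpolation=cv2.INTER_CUBIC))
E
```

```text
(no output)
```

View pics/topz.png

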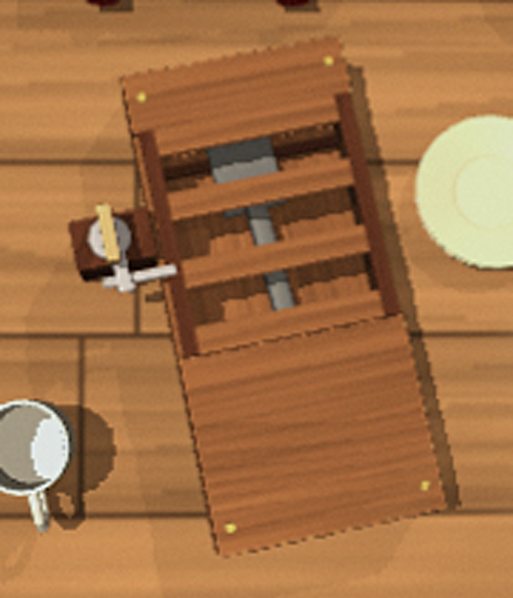

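View pics/sidez.png

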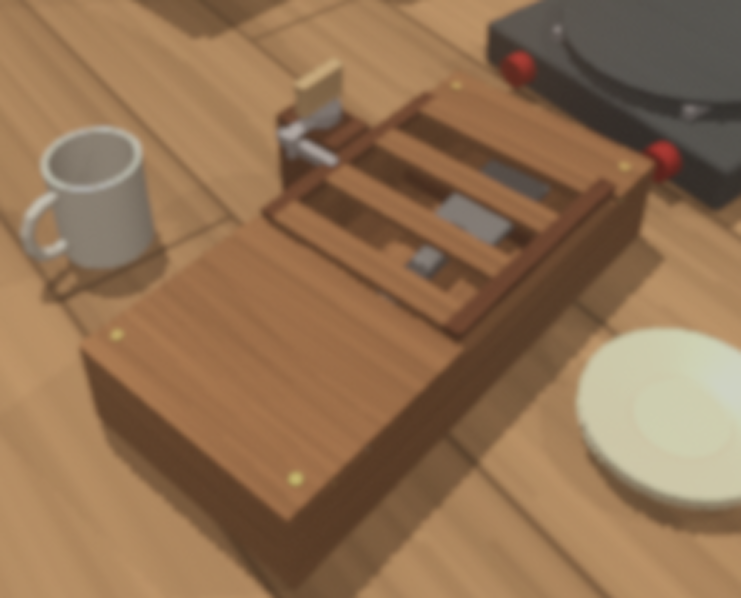

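```bash
cat > fit.py <<'E'
from h import *
from scipy.optimize import least_squares
np.set_printoptions(precision=1,suppress=True)
T=lambda p:np.array(p)/2.85+[195,110]
S=lambda p:np.array(p)/2.85+[130,150]
obs=[('top',T((122,78)),(212.5,100)),('top',T((340,38)),(212.5,-100)),('top',T((443,510)),(-212.5,-100)),('top',T((220,555)),(-212.5,100)),
('side',S((82,347)),(-212.5,100)),('side',S((290,520)),(-212.5,-100)),('side',S((652,165)),(212.5,-100))]
def w(p,l,z): c,s=np.cos(p[2]),np.sin(p[2]); return [p[0]+c*l[0]-s*l[1],p[1]+s*l[0]+c*l[1],z]
def res(p,full=False):
    return np.concatenate([proj(n,w(p,l,p[3]))-px for n,px,l in obs])
r=least_squares(res,[511,-65,.2,80],loss='soft_l1')
print(r.x[:2],r.x[2:].round(4)); print(res(r.x).reshape(-1,2))
p=r.x
for nm,l,z in [('opening',(57.5,0),80),('knob',(70,137),122),('boxorg',(0,0),0)]:
    X=np.array(w(p,l,z)); print(nm,X,proj('top',X),proj('side',X))
# knob end points
for zz in(104,136):
  for sx in(-24,24): print('bar',zz,sx,(proj('top',w(p,(70+sx,137),zz))-[195,110])*2.85,(proj('side',w(p,(70+sx,137),zz))-[130,150])*2.85)
print('knob recog tri',tri(T((107,230)),S((320,88))))
# spatula: handle side edges in top (z38)
for q in [(260,212),(283,300)]: print('handle',atz('top',T(q),38))
print('blade',atz('top',T((243,158)),30))
for q,z in [((427,262),38),((474,218),30)]: print('side',atz('side',S(q),z))
E
python3 fit.py
```

```text
[505.1 -68.6] [ 0.2 74.5]
[[-0.2 -0.6]
 [-0.4 -1.2]
 [ 1.3 -1.8]
 [-0.3 -0.2]
 [-1.5  0. ]
 [-1.1  1.2]
 [ 0.3  0. ]]
opening [561.5 -57.2  80. ] [289.  187.8] [283.7 221.4]
knob [546.7  79.5 122. ] [233.4 191.3] [241.6 179.7]
boxorg [505.1 -68.6   0. ] [290.7 213.1] [266.6 260.8]
bar 104 -24 [115.8 262.3] [298.8 115.5]
bar 104 24 [104.9 207.5] [338.   89.2]
bar 136 -24 [114.6 257.9] [297.   84.1]
bar 136 24 [103.3 201.3] [337.1  58.2]
knob recog tri (array([549.5,  81.7, 116.1]), np.float64(0.9328270605636246))
handle [576.7 -54.3  38. ]
handle [496.3 -74.   38. ]
blade [628.5 -39.9  30. ]
side [541.7 -69.5  38. ]
side [610.5 -48.6  30. ]
```

```bash
cat >> h.py <<'E'
def go(target,yaw_x=None):
    s=state();R=toolR();d=R.inv().apply(np.array(target)-s['tool_pos'])
    out=[d.round(1).tolist()]
    if yaw_x is not None:
        x=np.array([np.cos(yaw_x),np.sin(yaw_x),0]);y=np.array([0,0,-1.]);D=np.stack([x,y,np.cross(x,y)],1)
        out.append((R.inv()*Rn.from_matrix(D)).as_rotvec().round(4).tolist())
    print('pos',s['tool_pos'].round(1),'move',*out)
E
python3 - <<'E'
exec(open('fit.py').read())
print('yaw',p[2])
go([548,80.5,200],p[2]+np.pi/2)
E
```

```text
[505.1 -68.6] [ 0.2 74.5]
[[-0.2 -0.6]
 [-0.4 -1.2]
 [ 1.3 -1.8]
 [-0.3 -0.2]
 [-1.5  0. ]
 [-1.1  1.2]
 [ 0.3  0. ]]
opening [561.5 -57.2  80. ] [289.  187.8] [283.7 221.4]
knob [546.7  79.5 122. ] [233.4 191.3] [241.6 179.7]
boxorg [505.1 -68.6   0. ] [290.7 213.1] [266.6 260.8]
bar 104 -24 [115.8 262.3] [298.8 115.5]
bar 104 24 [104.9 207.5] [338.   89.2]
bar 136 -24 [114.6 257.9] [297.   84.1]
bar 136 24 [103.3 201.3] [337.1  58.2]
knob recog tri (array([549.5,  81.7, 116.1]), np.float64(0.9328270605636246))
handle [576.7 -54.3  38. ]
handle [496.3 -74.   38. ]
blade [628.5 -39.9  30. ]
side [541.7 -69.5  38. ]
side [610.5 -48.6  30. ]
yaw 0.1985593990915257
pos [216.4 532.7 236.6] move [-294.2, 36.6, -477.4] [0.0, -0.5844, -0.0]
```

>>> arm_command --delta_pos '[[-49, 0, -80], [-98, 0, -160], [-130, 0, -210], [-162, 0, -263], [-195, 10, -316], [-228, 20, -370], [-260, 30, -422], [-294, 37, -477], [-294, 37, -477], [-294, 37, -477], [-294, 37, -477], [-294, 37, -477]]' --twist '[[0, -0.1, 0], [0, -0.2, 0], [0, -0.3, 0], [0, -0.4, 0], [0, -0.5, 0], [0, -0.584, 0], [0, -0.584, 0], [0, -0.584, 0], [0, -0.584, 0], [0, -0.584, 0], [0, -0.584, 0], [0, -0.584, 0]]' --fingers '[0.1, 0.1, 0.1, 0.1, 0.1, 0.1, 0.1, 0.1, 0.1, 0.1, 0.1, 0.1]' --newtons 25

```text
t: 2.2
tool_pos: [547.1, 82.1, 199.9]
tcp_rot: [-0.448, 0.448, 0.548, -0.547]
contact_force: [0.3, 0.0, -1.4]
width: 41.7
```

```bash
python3 - <<'E'
from h import *
print(state()['t'],state()['joint_positions'].round(2),state()['width'])
go([548,80.5,130],.1986+np.pi/2)
for n in('top','side'): 
    im=snap(n,n+'1.png'); print(n,[(np.round(d['pixel'],1).tolist(),round(d['p'],2)) for d in landmark_of('knob_grip',n)][:3], proj(n,[548,80.5,122]))
    a=im[110:320,150:410]; cv2.imwrite('pics/%s1z.png'%n,cv2.resize(a,None,fx=2.85,fy=2.85,interpolation=cv2.INTER_CUBIC))
E
```

```text
2.2 [-0.07  0.13  1.7   0.    1.31 -1.84] 41.68613753730222
pos [547.1  82.1 199.9] move [-1.8, 69.9, -0.5] [0.0002, 0.0014, 0.0001]
top [([230.2, 193.5], 0.56)] [233.03873418 190.82298066]
side [([243.8, 178.7], 0.77)] [241.76396686 179.35636263]
```

View pics/top1z.png

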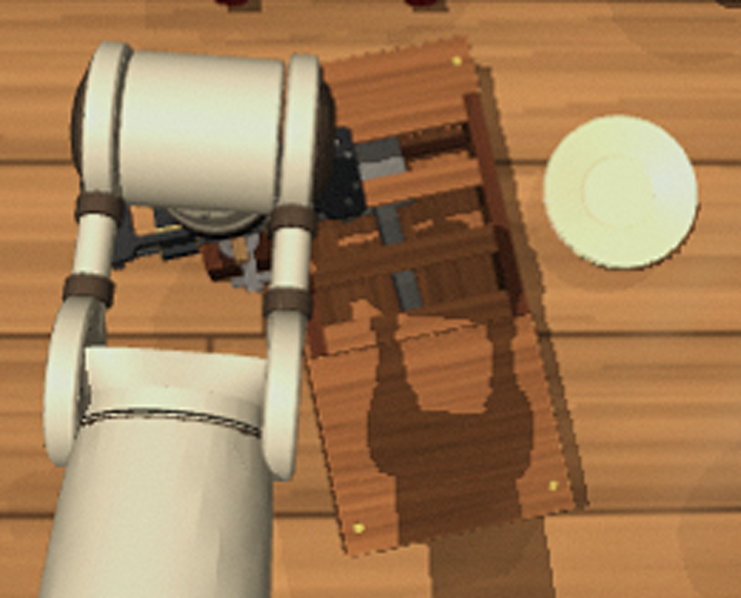

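View pics/side1z.png

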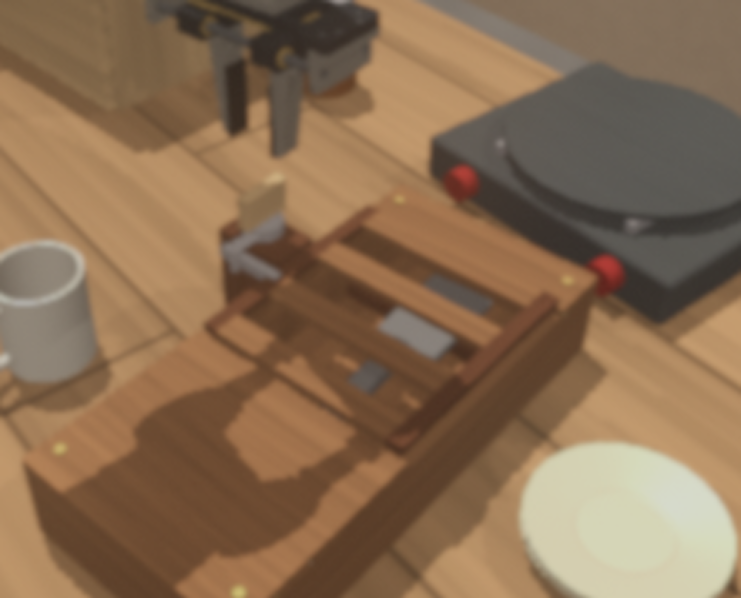

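>>> arm_command --delta_pos '[[0, 30, 0], [0, 55, 0], [0, 70, 0], [0, 70, 0], [0, 70, 0]]' --twist '[[0, 0, 0], [0, 0, 0], [0, 0, 0], [0, 0, 0], [0, 0, 0]]' --fingers '[0.1, 0.1, 0.1, 0.1, 0.1]'

```text
t: 3.02
tool_pos: [548.4, 80.9, 130.7]
tcp_rot: [-0.447, 0.449, 0.547, -0.547]
contact_force: [-1.3, -0.3, 0.5]
width: 41.3
```

```bash
python3 - <<'E'
from h import *
print(state())
for n in('side',): 
    im=snap(n,n+'2.png')
    a=im[130:280,190:390]; cv2.imwrite('pics/%s2z.png'%n,cv2.resize(a,None,fx=4,fy=4,interpolation=cv2.INTER_CUBIC))
E
```

```text
{'t': 3.025, 'joint_positions': array([-7.16002011e-02,  2.09750382e-01,  1.75744550e+00, -2.15142868e-05,
        1.17254985e+00, -1.84075044e+00]), 'joint_velocities': array([-0.00172264, -0.00581665, -0.00765855, -0.00216644, -0.00128659,
       -0.00034967]), 'tau': array([ 4.33777773e-02, -3.71970856e+01, -2.89405560e+01, -3.02533410e-02,
        9.05706617e-02,  4.73397558e-04]), 'tool_pos': array([548.44529923,  80.86599383, 130.73134615]), 'tcp_rot': array([-0.44749578,  0.44857083,  0.54742267, -0.54668104]), 'contact_force': array([-1.34210107, -0.31632729,  0.53436606]), 'ft_torque': array([-0.02671481, -0.01678239, -0.08882658]), 'width': 41.33413727899403}
```

View pics/side2z.png

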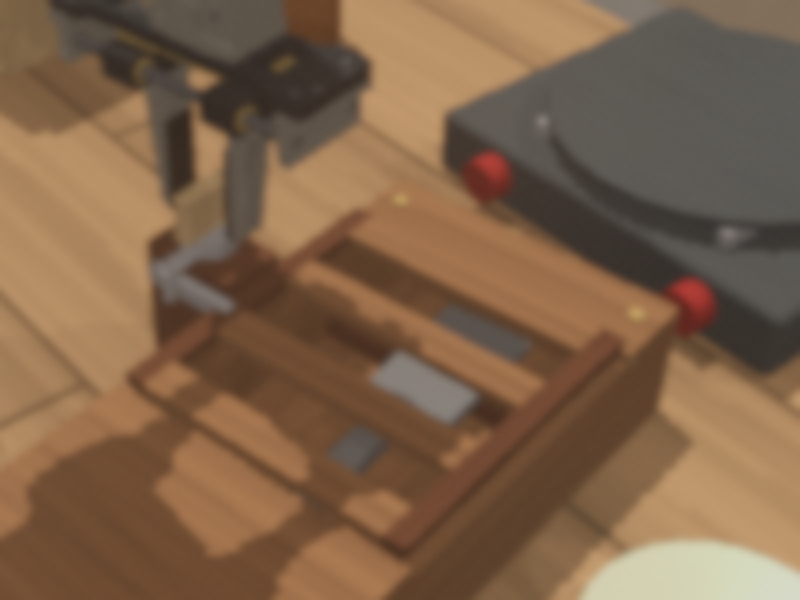

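Bar (zoom ~200,205) lies between the fingers, aligned. Close.

>>> arm_command --delta_pos '[[0, 0, 0], [0, 0, 0], [0, 0, 0], [0, 0, 0], [0, 0, 0]]' --twist '[[0, 0, 0], [0, 0, 0], [0, 0, 0], [0, 0, 0], [0, 0, 0]]' --fingers '[1, 1, 1, 1, 1]' --newtons 20

```text
t: 3.7
tool_pos: [547.9, 80.3, 129.8]
tcp_rot: [0.448, -0.448, -0.547, 0.547]
contact_force: [-0.4, -3.2, 1.4]
width: 11.8
```

```bash
python3 - <<'E'
from h import *
s=state();print(s['contact_force'],s['ft_torque'],s['width'],s['tool_pos'],s['t']); print(toolR().inv().apply(s['contact_force']))
E
```

```text
[-0.36607471 -3.18842067  1.37851271] [-0.47649847 -0.01088481  0.01417363] 11.80993979775472 [547.92570308  80.3473939  129.83210902] 3.7
[-3.05522746 -1.3757744   0.98649093]
```

>>> arm_command --delta_pos '[[0, 0, 0], [0, 0, 0], [0, 0, 0], [0, 0, 0], [0, 0, 0]]' --twist '[[0, 0.15, 0], [0, 0.3, 0], [0, 0.45, 0], [0, 0.6, 0], [0, 0.7, 0]]' --fingers '[1, 1, 1, 1, 1]' --newtons 25

```text
t: 4.32
tool_pos: [547.7, 79.1, 129.8]
tcp_rot: [-0.608, 0.61, 0.359, -0.36]
contact_force: [-1.5, -7.0, 2.4]
width: 11.9
```

```bash
python3 - <<'E'
from h import *
s=state();print(s['contact_force'],s['ft_torque'],s['width'],s['tool_pos'],s['t']); print(toolR().inv().apply(s['contact_force']))
im=snap('side','side3.png'); a=im[130:280,190:390]; cv2.imwrite('pics/side3z.png',cv2.resize(a,None,fx=4,fy=4,interpolation=cv2.INTER_CUBIC))
E
```

```text
[-1.47456573 -7.03739404  2.40306435] [-1.41768681  0.16709818  0.18801438] 11.945285020084725 [547.74179993  79.0791345  129.8315278 ] 4.325
[-6.88002369 -2.37782226 -2.11783206]
```

View pics/side3z.png

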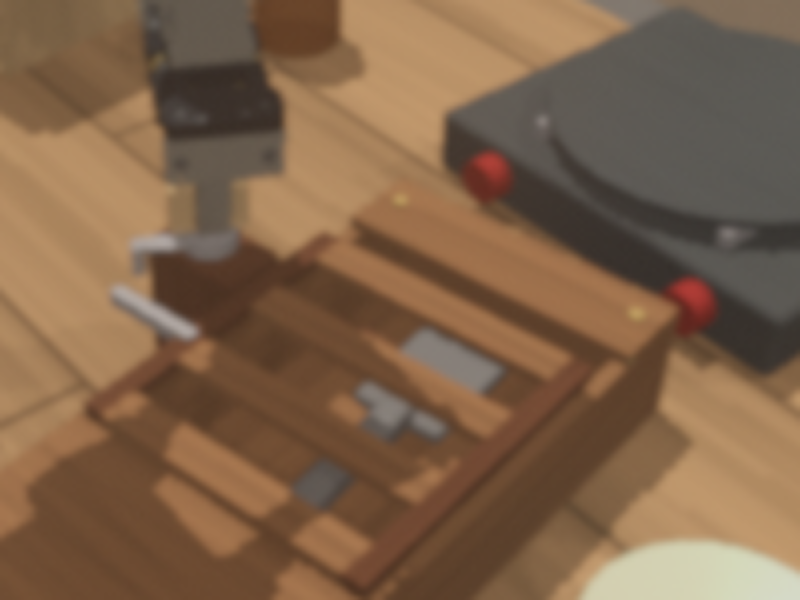

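>>> arm_command --delta_pos '[[-1, 0, 0], [-1.5, 0, 0.5], [-1.5, 0, 0.5], [-1.5, 0, 0.5]]' --twist '[[0, 0.1, 0], [0, 0.2, 0], [0, 0.22, 0], [0, 0.22, 0]]' --fingers '[1, 1, 1, 1]'

```text
t: 4.88
tool_pos: [547.4, 78.6, 129.9]
tcp_rot: [-0.643, 0.645, 0.292, -0.291]
contact_force: [2.0, -4.0, -1.4]
width: 12.1
```

```bash
python3 - <<'E'
from h import *
s=state();print(s['contact_force'],s['ft_torque'],s['width'],s['tool_pos'],s['t']); print(toolR().inv().apply(s['contact_force']))
x=toolR().as_matrix()[:,0];print('turned',.1986+np.pi/2-np.arctan2(x[1],x[0]))
im=snap('side','side4.png'); a=im[130:280,190:390]; cv2.imwrite('pics/side4z.png',cv2.resize(a,None,fx=4,fy=4,interpolation=cv2.INTER_CUBIC))
E
```

```text
[ 1.98401711 -4.02352284 -1.39876424] [-0.96912498 -0.42888502  0.43884657] 12.073483109726189 [547.39671078  78.6338019  129.87369544] 4.875
[-1.71199912  1.41209341 -4.14205898]
turned 0.9196183034271069
```

View pics/side4z.png

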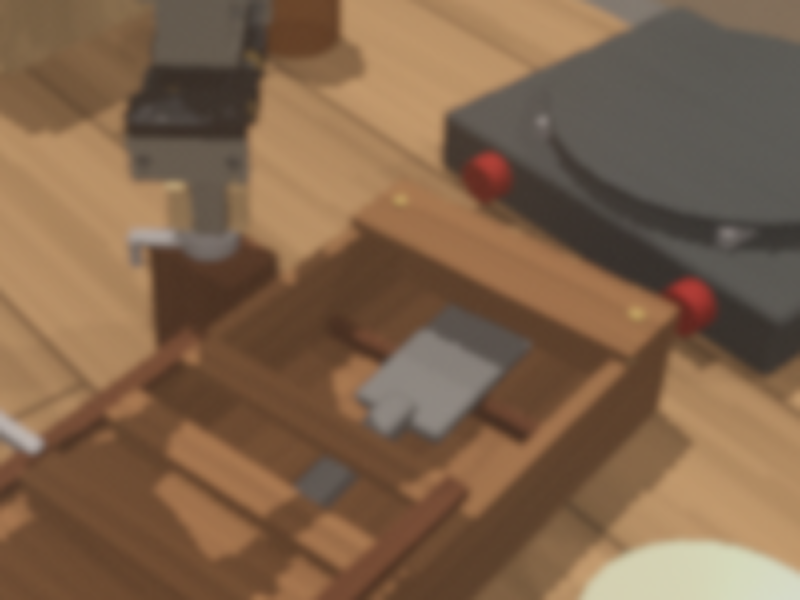

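>>> arm_command --delta_pos '[[0, 0, 0], [0, 0, 0]]' --twist '[[0, 0.03, 0], [0, 0.03, 0]]' --fingers '[1, 1]'

```text
t: 5.18
tool_pos: [547.4, 78.6, 129.9]
tcp_rot: [-0.647, 0.65, 0.282, -0.282]
contact_force: [2.1, -5.3, -0.1]
width: 12.4
```

```bash
python3 - <<'E'
from h import *
s=state();print(s['contact_force'],s['ft_torque'],s['width'],s['tool_pos'],s['t'])
E
```

```text
[ 2.09223521 -5.25694422 -0.05977656] [-0.9169586  -0.3930189   0.55673158] 12.393191675429199 [547.39875013  78.63316781 129.88292154] 5.175
```

>>> arm_command --delta_pos '[[0, 0, 0], [0, 0, 0], [0, 0, 0], [0, 0, 0], [0, -40, 0], [0, -80, 0], [0, -90, 0], [0, -90, 0]]' --twist '[[0, 0, 0], [0, 0, 0], [0, 0, 0], [0, 0, 0], [0, 0, 0], [0, -0.15, 0], [0, -0.3, 0], [0, -0.45, 0]]' --fingers '[-1, -1, -1, -1, -1, -1, -1, -1]'

```text
t: 6.18
tool_pos: [546.9, 80.2, 221.0]
tcp_rot: [-0.568, 0.569, 0.421, -0.42]
contact_force: [0.2, -0.1, -0.4]
width: 90.1
```

```bash
python3 - <<'E'
from h import *
for n in('side','top'):
    im=snap(n,n+'5.png'); 
    print(n,[(l,[(np.round(d['pixel'],1).tolist(),round(d['p'],2)) for d in landmark_of(l,n)][:2]) for l in ['spatula_grip','spatula_tip','spatula_end']])
    a=im[110:320,150:410]; cv2.imwrite('pics/%s5z.png'%n,cv2.resize(a,None,fx=2.85,fy=2.85,interpolation=cv2.INTER_CUBIC))
print(state()['t'],state()['contact_force'],state()['tool_pos'])
E
```

```text
side [('spatula_grip', [([281.5, 240.3], 0.76)]), ('spatula_tip', [([313.1, 207.3], 0.82)]), ('spatula_end', [])]
top [('spatula_grip', [([286.8, 191.1], 0.85)]), ('spatula_tip', [([272.9, 145.1], 0.84)]), ('spatula_end', [])]
6.575 [-0.06629563  0.40019917 -0.01549492] [546.33348963  79.83106    219.27071472]
```

View pics/side5z.png

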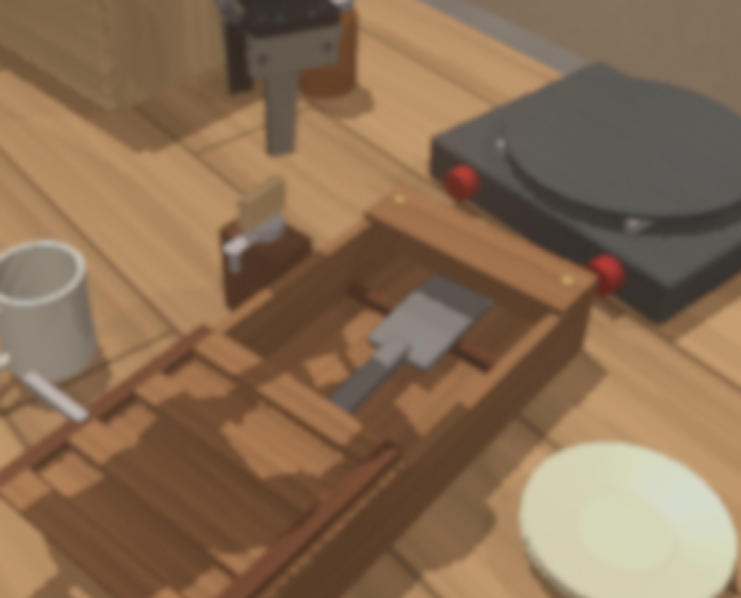

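View pics/top5z.png

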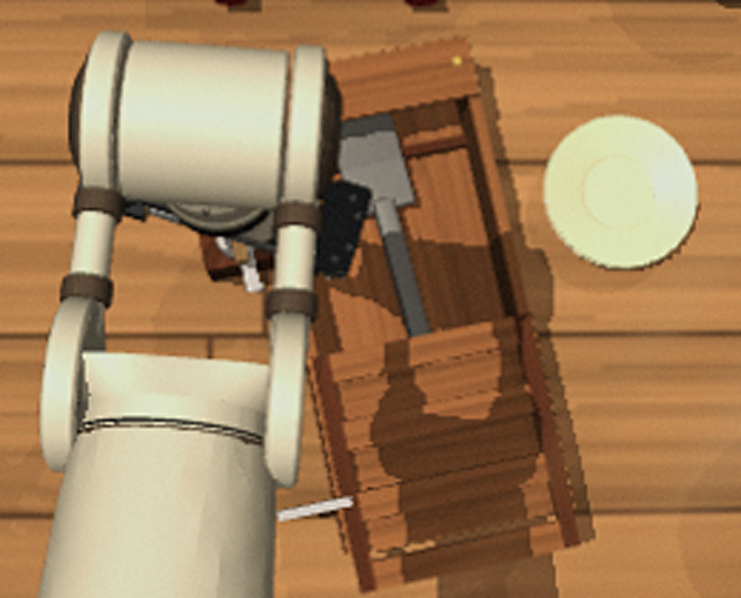

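```bash
python3 - <<'E'
from h import *
np.set_printoptions(precision=1,suppress=True)
bo=np.array([505.1,-68.6]);yw=.1986
def tobox(X): d=np.array(X[:2])-bo;c,s=np.cos(yw),np.sin(yw);return np.array([c*d[0]+s*d[1],-s*d[0]+c*d[1],X[2]])
for nm,a,b in [('grip',(286.8,191.1),(281.5,240.3)),('tip',(272.9,145.1),(313.1,207.3))]:
    X,e=tri(a,b);print(nm,X,e,'box',tobox(X))
    z=29 if nm=='grip' else 25
    print('  atz',tobox(atz('top',a,z)),tobox(atz('side',b,z)))
Z=lambda p:np.array(p)/2.85+[150,110]
f=[((377,202),30),((398,202),38),((408,333),38),((430,333),38),((414,203),30)]
for q,z in f: print('top',q,tobox(atz('top',Z(q),z)))
# side: blade corners
for q,z in [((428,370),30),((368,335),30),((494,300),30),((434,275),30),((332,398),38),((352,410),38),((410,345),38)]: print('side',q,tobox(atz('side',Z(q),z)))
o=outline_of('spatula_grip','top')[0]; m=o['mask'].astype(np.uint8);print(o['p'],m.sum())
o2=outline_of('spatula_grip','side')[0]; m2=o2['mask'].astype(np.uint8);print(o2['p'],m2.sum())
np.savez('masks.npz',m=m,m2=m2)
# handle centreline: top, rows
for r in range(180,230,5):
    c=np.nonzero(m[r])[0]
    if len(c): print(r,c.min(),c.max(),tobox(atz('top',((c.min()+c.max())/2,r),38)))
E
```

```text
grip [560.3 -56.3  21.5] 2.7021207801455134 box [56.5  1.2 21.5]
  atz [56.6  1.1 29. ] [49.3 -2.5 29. ]
tip [685.6 -22.8  32.3] 6.474492910966225 box [186.    9.3  32.3]
  atz [185.4  10.9  25. ] [196.4  11.8  25. ]
top (377, 202) [85.2  7.2 30. ]
top (398, 202) [ 80.3 -10.8  38. ]
top (408, 333) [-38.2   5.6  38. ]
top (430, 333) [-42.1 -13.8  38. ]
top (414, 203) [ 77.6 -26.1  30. ]
side (428, 370) [ 77.5 -34.2  30. ]
side (368, 335) [77.9 27.2 30. ]
side (494, 300) [182.5 -27.2  30. ]
side (434, 275) [176.1  31.2  30. ]
side (332, 398) [-1.7 -0.7 38. ]
side (352, 410) [ -1.3 -20.1  38. ]
side (410, 345) [ 84.1 -10.8  38. ]
0.69 971
0.76 1121
180 281 294 [83.7 -5.7 38. ]
185 282 289 [71.8  2.1 38. ]
190 283 291 [58.2  1.1 38. ]
195 284 292 [44.9  1.3 38. ]
200 286 294 [31.2 -1.  38. ]
205 287 294 [18.2  0.4 38. ]
210 289 296 [ 4.5 -1.9 38. ]
215 290 297 [-8.6 -1.7 38. ]
220 292 298 [-22.   -2.7  38. ]
225 294 299 [-35.3  -3.8  38. ]
```

```bash
cat > plan.py <<'E'
import numpy as np
def rect(x0,x1,z0,z1,h=1.5):
    X,Z=np.meshgrid(np.linspace(x0,x1,int((x1-x0)/h)+2),np.linspace(z0,z1,int((z1-z0)/h)+2));return np.stack([X.ravel(),Z.ravel()],1)
rob={'handle':(-170,35,-9,9),'blade':(25,130,-9,1),'finger':(-13,13,-13,75),'body':(-37.5,37.5,75,180)}
obs={'floor':(-212,212,0,8),'bat1':(-97.5,-87.5,8,20),'bat2':(125,135,8,20),'hood':(-242,-42,72,91),'lip':(157.5,212,72,80),'w1':(-212,-202,0,80),'w2':(202,212,0,80)}
P={k:rect(*v,h=3) for k,v in rob.items()}
def clear(x,z,t):
    best=(999,)
    c,s=np.cos(t),np.sin(t)
    for k,p in P.items():
        q=np.stack([x+c*p[:,0]-s*p[:,1],z+s*p[:,0]+c*p[:,1]],1)
        for o,(a,b,e,f) in obs.items():
            d=np.hypot(np.maximum(0,np.maximum(a-q[:,0],q[:,0]-b)),np.maximum(0,np.maximum(e-q[:,1],q[:,1]-f))).min()
            if d<best[0]: best=(round(float(d),1),k,o)
    return best
W=[(53,29,0),(53,50,0),(12,50,0),(12,52,10),(20,66,16),(35,85,22),(60,115,27),(85,150,30),(85,190,30),(60,235,15),(40,270,0)]
for a,b in zip(W,W[1:]):
    r=[(clear(*(np.array(a)*(1-u)+np.array(b)*u)*[1,1,np.pi/180])) for u in np.linspace(0,1,9)]
    print(a,b,min(r))
E
python3 plan.py
```

```text
(53, 29, 0) (53, 50, 0) (0.0, 'handle', 'bat1')
(53, 50, 0) (12, 50, 0) (13.0, 'handle', 'hood')
(12, 50, 0) (12, 52, 10) (3.5, 'handle', 'bat1')
(12, 52, 10) (20, 66, 16) (2.5, 'handle', 'floor')
(20, 66, 16) (35, 85, 22) (1.9, 'handle', 'bat1')
(35, 85, 22) (60, 115, 27) (0.0, 'handle', 'hood')
(60, 115, 27) (85, 150, 30) (0.0, 'handle', 'hood')
(85, 150, 30) (85, 190, 30) (0.0, 'handle', 'hood')
(85, 190, 30) (60, 235, 15) (6.2, 'handle', 'hood')
(60, 235, 15) (40, 270, 0) (91.3, 'handle', 'hood')
```

```bash
cat > dij.py <<'E'
from plan import *
import heapq
xs=np.arange(0,161,5);zs=np.arange(50,216,5);ts=np.arange(0,43,3)
C=np.array([[[clear(x,z,t*np.pi/180)[0] for t in ts] for z in zs] for x in xs])
np.save('C.npy',C)
st=(2,0,0)
D={st:0};prev={};h=[(0,st)]
while h:
    d,u=heapq.heappop(h)
    if d>D[u]: continue
    if C[u]>40 and zs[u[1]]>=200: goal=u;break
    for i in(-1,0,1):
     for j in(-1,0,1):
      for k in(-1,0,1):
        v=(u[0]+i,u[1]+j,u[2]+k)
        if not(0<=v[0]<len(xs) and 0<=v[1]<len(zs) and 0<=v[2]<len(ts)) or C[v]<4: continue
        nd=d+(abs(i)+abs(j)+abs(k))**.5*(1+(12/C[v])**3)
        if nd<D.get(v,1e9): D[v]=nd;prev[v]=u;heapq.heappush(h,(nd,v))
p=[goal]
while p[-1]!=st:p.append(prev[p[-1]])
for v in p[::-1]: print(xs[v[0]],zs[v[1]],ts[v[2]],C[v])
E
time python3 dij.py | grep -v '^('
```

```text
10 50 0 13.0
10 50 3 15.4
15 55 6 13.5
15 60 9 11.8
20 65 12 9.1
25 70 12 6.9
30 70 12 7.7
35 75 15 8.0
40 75 15 8.6
45 75 15 7.3
50 80 15 7.2
55 80 15 8.4
60 80 15 8.2
65 80 15 7.3
70 85 15 7.5
75 90 18 9.6
80 95 21 13.3
85 100 24 14.6
90 105 24 14.5
95 110 27 16.8
100 115 27 17.2
105 120 30 19.2
110 125 30 21.1
115 130 33 21.9
120 135 33 26.4
125 140 33 25.9
130 145 33 27.3
135 150 33 30.4
140 155 33 34.6
140 160 33 34.5
140 165 33 34.5
140 170 33 34.5
140 175 33 34.5
140 180 33 34.8
140 185 33 35.7
140 190 33 37.2
140 195 33 39.4
140 200 33 42.0
real	0m32.406s
user	0m28.916s
sys	0m0.120s
```

```bash
python3 - <<'E'
from h import *
bo=np.array([505.1,-68.6]);c,s=np.cos(.1986),np.sin(.1986)
q=bo+[c*53,s*53];print(q)
go([*q,160],.25+np.pi/2)
E
```

```text
[557.05821898 -58.1432567 ]
pos [546.4  79.8 219.4] move [-128.5, 59.4, -51.3] [-0.0005, -0.5526, 0.0001]
```

>>> arm_command --delta_pos '[[-40, 0, -16], [-80, 0, -32], [-110, 0, -44], [-128.5, 15, -51], [-128.5, 40, -51], [-128.5, 59, -51], [-128.5, 59, -51], [-128.5, 59, -51]]' --twist '[[0, -0.14, 0], [0, -0.28, 0], [0, -0.42, 0], [0, -0.553, 0], [0, -0.553, 0], [0, -0.553, 0], [0, -0.553, 0], [0, -0.553, 0]]' --fingers '[-0.1, -0.1, -0.1, -0.1, -0.1, -0.1, -0.1, -0.1]'

```text
t: 7.68
tool_pos: [557.5, -58.0, 161.4]
tcp_rot: [-0.433, 0.434, 0.559, -0.559]
contact_force: [0.7, -0.2, 0.2]
width: 50.4
```

```bash
python3 - <<'E'
from h import *
for n in('side','top'):
    im=snap(n,n+'6.png'); 
    a=im[110:320,150:410]; cv2.imwrite('pics/%s6z.png'%n,cv2.resize(a,None,fx=2.85,fy=2.85,interpolation=cv2.INTER_CUBIC))
go([557,-58.1,38],.25+np.pi/2)
E
```

```text
pos [557.8 -58.1 161.8] move [0.4, 123.8, 1.0] [0.0018, 0.0016, -0.0012]
```

View pics/side6z.png

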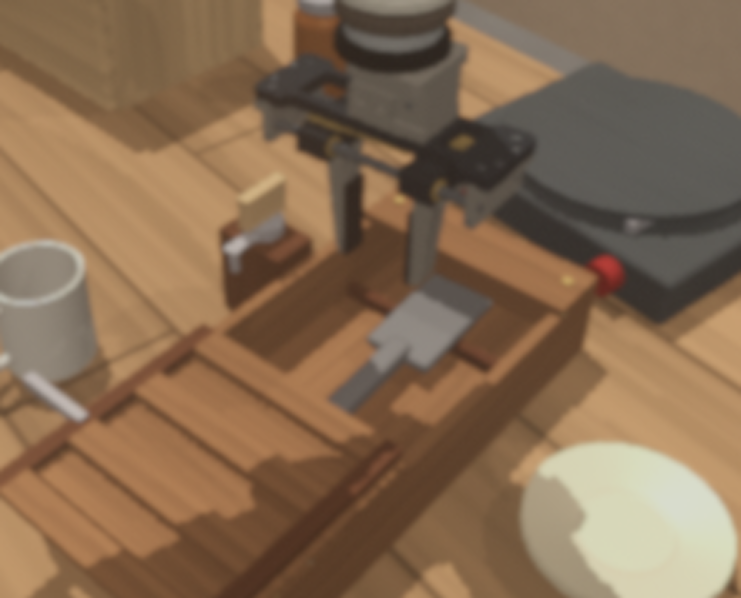

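View pics/top6z.png

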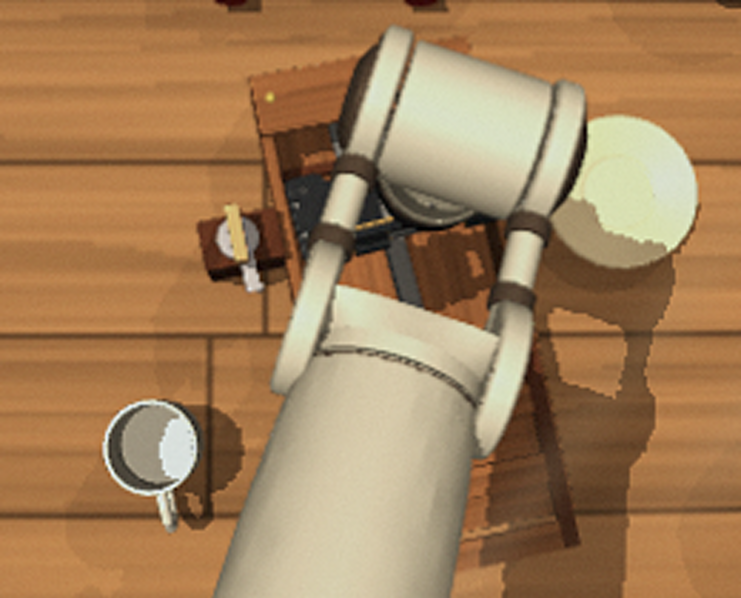

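>>> arm_command --delta_pos '[[0, 45, 0], [0, 85, 0], [0, 105, 0], [0, 118, 0], [0, 122, 0], [0, 122, 0], [0, 122, 0]]' --twist '[[0, 0, 0], [0, 0, 0], [0, 0, 0], [0, 0, 0], [0, 0, 0], [0, 0, 0], [0, 0, 0]]' --fingers '[-0.1, -0.1, -0.1, -0.1, -0.1, -0.1, -0.1]'

```text
t: 8.65
tool_pos: [557.9, -58.3, 39.7]
tcp_rot: [-0.433, 0.434, 0.559, -0.558]
contact_force: [0.2, 0.9, -0.7]
width: 50.8
```

```bash
python3 - <<'E'
from h import *
for n in('side',):
    im=snap(n,n+'7.png'); 
    a=im[150:300,210:410]; cv2.imwrite('pics/%s7z.png'%n,cv2.resize(a,None,fx=4,fy=4,interpolation=cv2.INTER_CUBIC))
s=state();print(s['tool_pos'],s['contact_force'])
E
```

```text
[557.74819156 -58.31080149  39.56738185] [-0.01678159  0.62613805  0.73165689]
```

View pics/side7z.png

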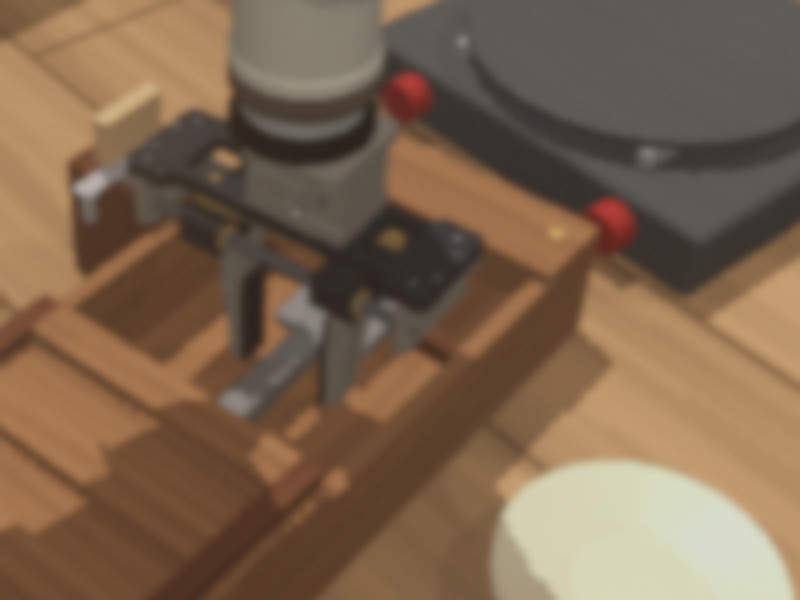

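>>> arm_command --delta_pos '[[0, 1, 0], [0, 1, 0], [0, 1, 0], [0, 1, 0], [0, 1, 0], [0, 1, 0]]' --twist '[[0, 0, 0], [0, 0, 0], [0, 0, 0], [0, 0, 0], [0, 0, 0], [0, 0, 0]]' --fingers '[1, 1, 1, 1, 1, 1]' --newtons 40

```text
t: 9.45
tool_pos: [557.0, -58.1, 37.6]
tcp_rot: [0.433, -0.433, -0.559, 0.559]
contact_force: [-1.0, 0.2, -0.1]
width: 19.8
```

```bash
python3 - <<'E'
from h import *
s=state();print(s['tool_pos'],s['contact_force'],s['ft_torque'],s['width'])
E
```

```text
[557.04435383 -58.11764237  37.62755402] [-0.95698572  0.16311472 -0.11572312] [0.03176394 0.02403213 0.02449499] 19.77210994127869
```

>>> arm_command --delta_pos '[[0, -10, 0], [0, -21, 0], [0, -21, 5], [0, -21, 20], [0, -21, 35], [0, -21, 43], [0, -21, 43], [0, -21, 43]]' --twist '[[0, 0, 0], [0, 0, 0], [0, 0, 0], [0, 0, 0], [0, 0, 0], [0, 0, 0], [0, 0, 0], [0, 0, 0]]' --fingers '[1, 1, 1, 1, 1, 1, 1, 1]'

```text
t: 10.45
tool_pos: [515.8, -68.8, 58.8]
tcp_rot: [-0.433, 0.434, 0.559, -0.559]
contact_force: [-0.0, 0.2, -0.5]
width: 20.1
```

```bash
python3 - <<'E'
from h import *
s=state();print(s['tool_pos'],s['contact_force'],s['ft_torque'],s['width'])
for n in('side','top'):
    im=snap(n,n+'8.png'); 
    a=im[110:320,150:410]; cv2.imwrite('pics/%s8z.png'%n,cv2.resize(a,None,fx=2.85,fy=2.85,interpolation=cv2.INTER_CUBIC))
W=[(10,50,0),(15,60,9),(20,65,12),(30,70,13),(40,75,15),(55,81,15),(70,86,15),(77,92,19),(85,100,24),(100,115,28),(115,130,33),(140,160,33),(140,200,33)]
for x,z,t in W:
    t=np.radians(t); X=x-9*np.sin(t)-10; Z=z+9*np.cos(t)-59
    print([0,-round(Z),-round(X)],[round(-t,2),0,0])
E
```

```text
[515.84276063 -68.84893516  58.79917498] [-0.03898952  0.16625949 -0.54466323] [ 0.08486895 -0.002988   -0.01316854] 20.084446374824775
[0, 0, 0] [np.float64(-0.0), 0, 0]
[0, -10, -4] [np.float64(-0.16), 0, 0]
[0, -15, -8] [np.float64(-0.21), 0, 0]
[0, -20, -18] [np.float64(-0.23), 0, 0]
[0, -25, -28] [np.float64(-0.26), 0, 0]
[0, -31, -43] [np.float64(-0.26), 0, 0]
[0, -36, -58] [np.float64(-0.26), 0, 0]
[0, -42, -64] [np.float64(-0.33), 0, 0]
[0, -49, -71] [np.float64(-0.42), 0, 0]
[0, -64, -86] [np.float64(-0.49), 0, 0]
[0, -79, -100] [np.float64(-0.58), 0, 0]
[0, -109, -125] [np.float64(-0.58), 0, 0]
[0, -149, -125] [np.float64(-0.58), 0, 0]
```

View pics/side8z.png

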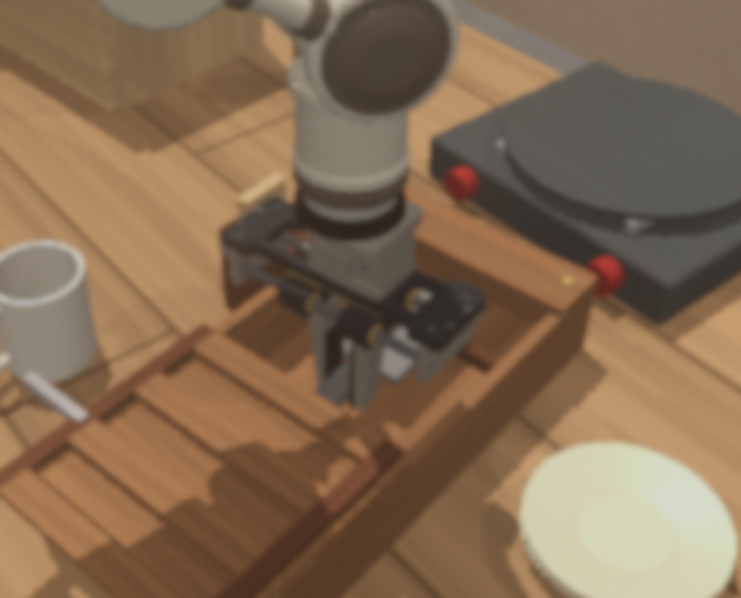

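View pics/top8z.png

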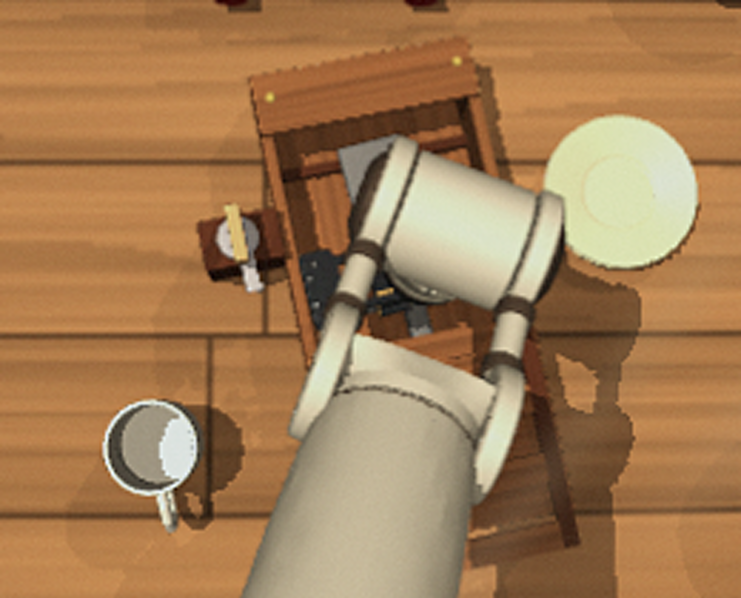

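>>> arm_command --delta_pos '[[0, -5, -2], [0, -10, -4], [0, -15, -8], [0, -20, -18], [0, -25, -28], [0, -25, -28], [0, -25, -28]]' --twist '[[-0.08, 0, 0], [-0.16, 0, 0], [-0.21, 0, 0], [-0.23, 0, 0], [-0.26, 0, 0], [-0.26, 0, 0], [-0.26, 0, 0]]' --fingers '[1, 1, 1, 1, 1, 1, 1]'

```text
t: 11.42
tool_pos: [542.5, -61.7, 83.4]
tcp_rot: [-0.374, 0.486, 0.626, -0.482]
contact_force: [-0.0, -0.4, -0.9]
width: 19.7
```

```bash
cat > nxt.py <<'E'
from h import *
import sys
s=state();print(s['t'],s['tool_pos'],s['contact_force'],s['ft_torque'],s['width'],s['joint_positions'].round(2))
for n in('side','top'):
    im=snap(n,n+sys.argv[1]+'.png'); 
    a=im[110:320,150:410]; cv2.imwrite('pics/%s%sz.png'%(n,sys.argv[1]),cv2.resize(a,None,fx=2.85,fy=2.85,interpolation=cv2.INTER_CUBIC))
E
python3 nxt.py 9
python3 - <<'E'
import numpy as np
def P(x,z,t): return np.array([x-9*np.sin(t),z+9*np.cos(t)])
def rows(s,W):
    t0=np.radians(s[2]);p0=P(s[0],s[1],t0)
    for x,z,t in W:
        t=np.radians(t);d=P(x,z,t)-p0
        xs=d@[np.cos(t0),np.sin(t0)];up=d@[-np.sin(t0),np.cos(t0)]
        print([0,round(-up,1),round(-xs,1)],[round(t0-t,3),0,0])
rows((40,75,15),[(55,81,15),(70,86,15),(77,92,19),(85,100,24),(100,115,28),(115,130,33),(140,160,33)])
print()
rows((140,160,33),[(140,200,33),(120,215,25),(90,235,15),(65,255,7),(40,270,0)])
E
```

```text
11.425 [542.47982192 -61.6848523   83.40530204] [-0.01703628 -0.4338863  -0.86350133] [0.04105833 0.15902716 0.00424149] 19.657605430911925 [-0.43  0.1   2.01  0.22  0.84 -2.38]
[0, np.float64(-1.9), np.float64(-16.0)] [np.float64(0.0), 0, 0]
[0, np.float64(-2.9), np.float64(-31.8)] [np.float64(0.0), 0, 0]
[0, np.float64(-6.8), np.float64(-39.5)] [np.float64(-0.07), 0, 0]
[0, np.float64(-12.4), np.float64(-48.5)] [np.float64(-0.157), 0, 0]
[0, np.float64(-22.9), np.float64(-66.3)] [np.float64(-0.227), 0, 0]
[0, np.float64(-33.3), np.float64(-83.9)] [np.float64(-0.314), 0, 0]
[0, np.float64(-55.8), np.float64(-115.8)] [np.float64(-0.314), 0, 0]

[0, np.float64(-33.5), np.float64(-21.8)] [np.float64(0.0), 0, 0]
[0, np.float64(-56.9), np.float64(-14.4)] [np.float64(0.14), 0, 0]
[0, np.float64(-89.7), np.float64(-1.7)] [np.float64(0.314), 0, 0]
[0, np.float64(-119.6), np.float64(7.2)] [np.float64(0.454), 0, 0]
[0, np.float64(-145.3), np.float64(19.1)] [np.float64(0.576), 0, 0]
```

View pics/side9z.png

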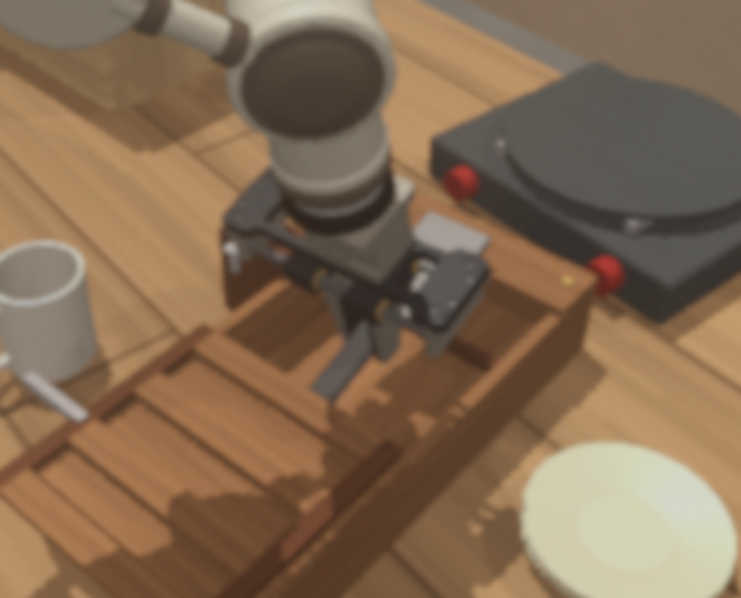

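>>> arm_command --delta_pos '[[0, -2, -16], [0, -3, -32], [0, -7, -40], [0, -12, -49], [0, -12, -49], [0, -12, -49]]' --twist '[[0, 0, 0], [0, 0, 0], [-0.07, 0, 0], [-0.157, 0, 0], [-0.157, 0, 0], [-0.157, 0, 0]]' --fingers '[1, 1, 1, 1, 1, 1]'

```text
t: 12.28
tool_pos: [585.2, -50.9, 107.6]
tcp_rot: [-0.335, 0.514, 0.662, -0.431]
contact_force: [0.7, 0.6, -1.5]
width: 19.5
```

```bash
python3 nxt.py 10
python3 - <<'E'
import numpy as np
def P(x,z,t): return np.array([x-9*np.sin(t),z+9*np.cos(t)])
def rows(s,W):
    t0=np.radians(s[2]);p0=P(s[0],s[1],t0)
    for x,z,t in W:
        t=np.radians(t);d=P(x,z,t)-p0
        xs=d@[np.cos(t0),np.sin(t0)];up=d@[-np.sin(t0),np.cos(t0)]
        print([0,round(-up,1),round(-xs,1)],[round(t0-t,3),0,0])
rows((85,100,24),[(100,115,28),(115,130,33),(140,160,33),(140,200,33),(120,215,25),(90,235,15),(65,255,7),(40,270,0)])
E
```

```text
12.275 [585.20976786 -50.91873155 107.64331823] [ 0.74581969  0.56799007 -1.48444174] [ 0.01664862  0.31418043 -0.00537998] 19.547398322705543 [-0.43  0.09  2.01  0.38  0.75 -2.49]
[0, np.float64(-7.6), np.float64(-19.2)] [np.float64(-0.07), 0, 0]
[0, np.float64(-15.1), np.float64(-38.2)] [np.float64(-0.157), 0, 0]
[0, np.float64(-32.3), np.float64(-73.2)] [np.float64(-0.157), 0, 0]
[0, np.float64(-68.9), np.float64(-89.5)] [np.float64(-0.157), 0, 0]
[0, np.float64(-90.8), np.float64(-78.6)] [np.float64(-0.017), 0, 0]
[0, np.float64(-121.2), np.float64(-60.9)] [np.float64(0.157), 0, 0]
[0, np.float64(-149.3), np.float64(-47.4)] [np.float64(0.297), 0, 0]
[0, np.float64(-172.8), np.float64(-31.7)] [np.float64(0.419), 0, 0]
```

View pics/side10z.png

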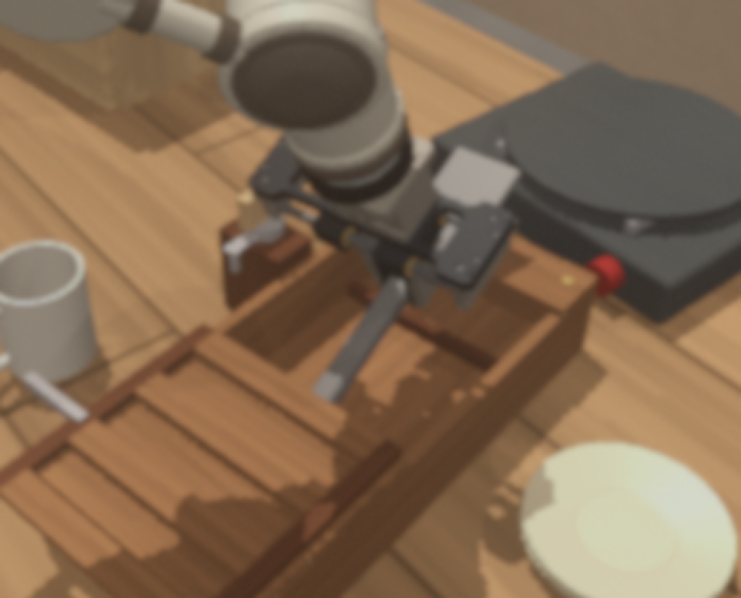

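>>> arm_command --delta_pos '[[0, -7.5, -19], [0, -15, -38], [0, -24, -56], [0, -32, -73], [0, -50, -81], [0, -69, -89], [0, -69, -89], [0, -69, -89]]' --twist '[[-0.07, 0, 0], [-0.157, 0, 0], [-0.157, 0, 0], [-0.157, 0, 0], [-0.157, 0, 0], [-0.157, 0, 0], [-0.157, 0, 0], [-0.157, 0, 0]]' --fingers '[1, 1, 1, 1, 1, 1, 1, 1]'

```text
t: 13.38
tool_pos: [636.5, -37.4, 206.1]
tcp_rot: [-0.294, 0.538, 0.694, -0.378]
contact_force: [-0.2, 1.2, -1.6]
width: 19.6
```

```bash
python3 nxt.py 11
```

```text
13.375 [636.50731613 -37.39467623 206.11032273] [-0.20800129  1.16738686 -1.57387681] [-0.01036735  0.42127703 -0.01154513] 19.639015427559343 [-0.41  0.    1.93  0.48  0.81 -2.5 ]
```

View pics/side11.png

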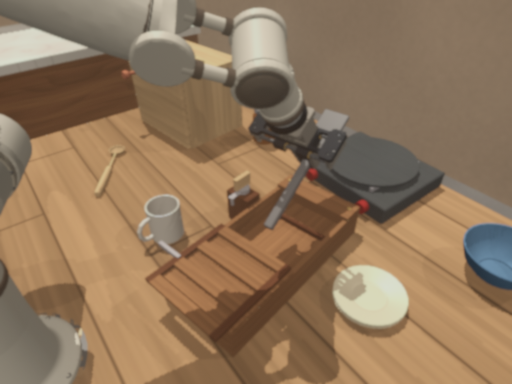

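```bash
python3 - <<'E'
import numpy as np
def P(x,z,t): return np.array([x-9*np.sin(t),z+9*np.cos(t)])
def rows(s,W):
    t0=np.radians(s[2]);p0=P(s[0],s[1],t0)
    for x,z,t in W:
        t=np.radians(t);d=P(x,z,t)-p0
        xs=d@[np.cos(t0),np.sin(t0)];up=d@[-np.sin(t0),np.cos(t0)]
        print([0,round(-up,1),round(-xs,1)],[round(t0-t,3),0,0])
rows((140,200,33),[(138,225,30),(125,245,24),(105,260,18),(80,270,12),(55,270,6),(35,270,0)])
E
```

```text
[0, np.float64(-22.0), np.float64(-12.4)] [np.float64(0.052), 0, 0]
[0, np.float64(-45.8), np.float64(-13.3)] [np.float64(0.157), 0, 0]
[0, np.float64(-69.1), np.float64(-5.7)] [np.float64(0.262), 0, 0]
[0, np.float64(-90.8), np.float64(9.0)] [np.float64(0.367), 0, 0]
[0, np.float64(-104.0), np.float64(29.1)] [np.float64(0.471), 0, 0]
[0, np.float64(-114.4), np.float64(45.0)] [np.float64(0.576), 0, 0]
```

>>> arm_command --delta_pos '[[0, -22, -12], [0, -46, -13], [0, -69, -6], [0, -91, 9], [0, -104, 29], [0, -114, 45], [0, -114, 45], [0, -114, 45], [0, -114, 45], [0, -114, 45], [0, -114, 45]]' --twist '[[0.052, 0, 0], [0.157, 0, 0], [0.262, 0, 0], [0.367, 0, 0], [0.471, 0, 0], [0.576, 0, 0], [0.576, 0, 0], [0.576, 0, 0], [0.576, 0, 0], [0.576, 0, 0], [0.576, 0, 0]]' --fingers '[1, 1, 1, 1, 1, 1, 1, 1, 1, 1, 1]'

```text
t: 14.85
tool_pos: [540.6, -62.3, 278.3]
tcp_rot: [0.434, -0.433, -0.558, 0.559]
contact_force: [-0.5, 0.0, -0.8]
width: 19.8
```

```bash
python3 nxt.py 12; python3 - <<'E'
from h import *
for l in ['spatula_tip','spatula_end']: print(l,[(np.round(d['pixel'],1).tolist(),round(d['p'],2)) for n in('side','top') for d in landmark_of(l,n)[:1]])
for l in ['mug','saucers']: print(l,[(np.round(d['pixel'],1).tolist(),round(d['p'],2)) for n in('side','top') for d in landmark_of(l,n)[:1]])
print(state()['joint_velocities'])
E
```

```text
14.85 [540.57251515 -62.31668657 278.26835734] [-0.51444431  0.00831318 -0.84581589] [0.04776633 0.056497   0.006353  ] 19.809692782818715 [-0.34  0.05  1.63 -0.    1.46 -2.16]
spatula_tip [([320.2, 127.0], 0.57), ([284.3, 127.7], 0.95)]
spatula_end [([220.9, 194.8], 0.64)]
mug [([164.0, 232.2], 0.82), ([205.9, 267.3], 0.89)]
saucers [([366.0, 301.6], 0.74), ([362.9, 182.1], 0.68)]
[-0.00153592  0.00027197  0.00100445  0.00173197  0.00047627 -0.00010094]
```

View pics/side12.png

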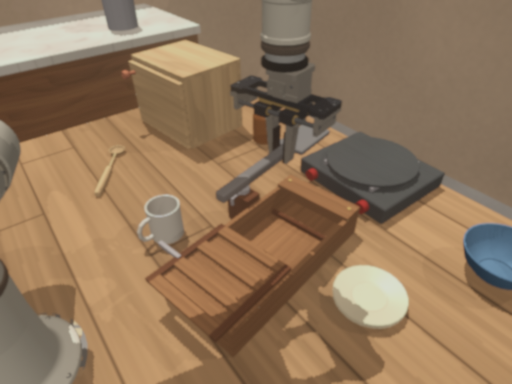

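View pics/top12.png

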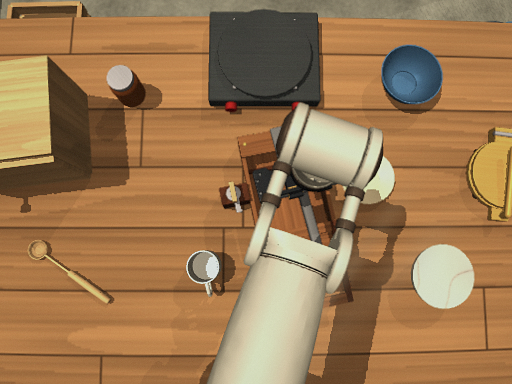

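```bash
python3 - <<'E'
from h import *
R=toolR().as_matrix();s=state();g=s['tool_pos']+9*R[:,1]
end=g+170*R[:,2];tip=g-130*R[:,2]
print(end,proj('side',end),tip,proj('side',tip),proj('top',tip)); print(tri((284.3,127.7),(320.2,127)))
print(s['width'],job_done())
E
```

```text
[ 375.90662168 -104.58284114  269.56334782] [218.36718272 197.47288674] [666.48811545 -30.00371761 268.97189572] [316.86740907 125.87297145] [283.85924576 124.57174615]
(array([664.65266634, -34.32664881, 267.32369563]), np.float64(10.642757832643223))
the job is handed in; nothing more can be done
19.770481313207615 None
```

The spatula is out of the box. The gripper holds it level and still over the box, with its underside about 180 mm above the roof. I handed the job in at about 15 s.

- **Knob and shutter:** I turned the knob about 0.92 rad clockwise. At the end the torque rose well past the spring's 0.14 N m, so it was at its stop. I then opened the fingers; the pictures showed the knob back at rest and the shutter fully open over the hood. The shutter had already begun to slide at about 0.7 rad, before I let go, because the hook frees it at about 0.6.
- **Spatula:** I gripped the handle at 40 N and lifted it slightly. I slid it back under the hood to clear the far lip, tilted the blade end up to 33° and drew it out. I then levelled it over the box. Forces stayed under about 2 N at each check on the way out.
- **Last checks:**
  - **Grip and arm:** the grip opening is 19.8 mm on the 20 mm handle, and the joint speeds are about zero.
  - **Spatula position:** the blade tip measured from two cameras is at z about 267 mm, against 269 mm from the arm's own pose. The two camera rays miss each other by 11 mm, so that is only a rough confirmation. The handle end was only detected in one view, and it agrees to about 4 pixels.
  - **Mug and saucers:** both were found within about 3 pixels of where they started.

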